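# Stand an LED board in a spring-jaw holder and let the jaw close on it

### The job

Get the aluminium-backed LED board ready for soldering: take it from the sloping rest and stand it upright on its long edge, gold solder pads on top, in the middle of the open gap of the board holder, and let go of it. Then draw the red-knobbed pin straight up out of its bore so that the spring jaw closes and clamps the board, and park the pin in the open notch at the end of the same steel bridge, hanging by its collar; leave the black tape roll where it lies.

Things in the scene. Friction and masses are not known exactly. Their poses are not given: they have to be found in the camera images.
- board: LED board, a flat plate 120 x 10 x 95 mm (x, y, z), 0.22 kg: bare aluminium on its -y face, green with LEDs on its +y face, gold solder pads along its upper long edge (z = 95). Origin: middle of the lower long edge. It starts in the rest, gold pads highest, leaning 0.62 rad from vertical towards its own -y; pinch its top 30 mm across the 10 mm thickness, tool along its slope.
- rest: yellow bent-sheet sloping rest, fixed, foot 96 x 90 mm, 60 mm high, origin under it. The board leans in it towards the rest's -y. Its back reaches 58 mm up the board and a lip 5 mm high holds the lower edge: lift along the slope 15 mm before moving away.
- holder: board holder screwed to the bench: grey base 110 x 200 x 14 mm (x, y, z), origin under its middle. Aluminium fence, 45 mm above the base, its face at y = 62 mm; blue spring jaw, 40 mm above the base, its face at y = 38 to 41 mm while pinned open. Behind the jaw a dark steel bridge lies along x (y = -68 to -32, top at z = 40 mm) with the pin's bore and, at its -x end, the notch.
- holder_floor (a point): point on the base's top in the middle of the open gap (holder x 0, y 50, z 14 mm): the middle of the board's lower edge goes here, the board's faces square to the holder's y (either face to the fence). Axes as the holder's.
- holder_bore (a point): mouth of the pin's bore on top of the bridge (holder 0, -50, 40 mm); 12 mm wide, vertical, 36 mm deep.
- holder_notch (a point): middle of the U notch on top of the bridge's overhanging -x end (holder -80, -50, 40 mm), where the pin's origin shall come to rest. The notch is 13 mm wide in y, goes through the 12 mm plate and is open towards -x: bottom at x = -74, ends of the prongs at x = -96 mm; free below down to the bench.
- pin: jaw pin: steel shank 10 mm thick reaching 34 mm below the origin, collar 22 mm wide from 0 to 4 mm, red round knob 18 mm wide from 8 to 34 mm above the origin; z up along the pin. It starts in the bore, collar on the bridge, pressed sideways by the jaw's spring with about 7 N; lifted 40 mm it is clear.
- jaw (a joint): slide of the blue spring jaw in m: 0 to 0.003 while the pin holds it open, grows as it closes towards the fence; about 0.014 when it clamps the 10 mm board, 0.024 when closed on nothing.
- tape: loose black tape roll lying flat, 60 mm wide, 19 mm high; to be left alone.
Not all that is in view belongs to the job. What is meant by the pin is not blue or purple, and is the larger of those in its own colour.

How it is judged:
By the outcome, as a careful person would: the job done as asked, in the order asked, and still so for the second after the job is handed in, with the robot touching nothing.
It also fails if it takes over 48 s, if anything falls off the work surface, if the arm or the gripper's body presses on something with over 40 N, if the wrist force passes 120 N, or if a joint passes its speed limit or range.

### The arm

A 6-joint arm with a two-finger parallel gripper is mounted at the origin on a cart in front of the work surface, level with it; the furniture and walls round the work are solid. World frame = base frame: x ahead of the robot, y to its left, z up, the work surface at z = 0. Lengths are in mm, angles in rad, forces in N, time in s.
With the tool pointing down it reaches from about 325 to 1000 mm from the base axis. Payload 5.1 kg.
Tool frame: the origin (TCP) lies at the very end of the fingers, on their centre line; the grasp point (between the pads) lies 19 mm behind it; z points along the fingers, x is the direction in which the jaws open and shut, and the axes are right-handed (so a half turn about z gives the same grasp; the last joint's range is limited). The gripper opens to 85 mm and grips with 20 to 120 N. Pads are 22 mm wide; open, the fingers measure 114 mm over their backs; the gripper's body (76 mm by 85 mm) begins 54 mm behind the grasp point. The pads swing forward as they close: fully open they stand 13 mm farther back than shut.
Start: joints at [1.114, 0.124, 1.65, -0, 1.367, -0.083], TCP at [237.371, 605.095, 231.322] pointing down, gripper open.
Joint ranges: [-2.61, 2.61], [-1.02, 2.33], [0.03, 2.71], [-1.35, 4.49], [0.32, 2.68], [-2.91, 2.91]. Speed limits (rad/s): [2.57, 2.57, 3.14, 3.14, 3.14, 3.14].

### API

Orientations are given as a rotation vector (axis times angle).
In Python, from station import get_obs, read_camera, camera_model, finish_job, recognise, silhouettes, spot_point gives the robot as it stands.
- The arm moves only by the tool servo_tool, never from a script. Its argument "plan" is one flat list of numbers, 5 for each row, row after row: the shift along the tool's x, y, z in m, then the turn about the tool's z in degrees, then the opening, from 0 (shut) to 1 (fully open). In form: [dx, dy, dz, turn, grip, dx, dy, dz, turn, grip, ...]. A call has 1 to 8 rows; each row is the pose to reach, as a shift and turn from the pose commanded when the call began, along the tool's axes at that moment; what a row does not reach only later rows make up. A row lasts 1/12 s, in which the tool goes at most 41.7 mm and 7.16 degrees, less where a joint would pass 70% of its speed; a pose out of reach is approached as far as the arm can. A call with a gripper value outside its range is refused whole. The fingers move at their own pace and stop on an object; "force" is the grip in N (left out, the last holds). Time passes only in rows, so rows that repeat a pose let the fingers close. It gives the time, the measured TCP pose, the force and the opening at its end, in the units of the state.
- get_obs(): the state, without advancing time (a new reading comes with each control period).
- read_camera(name): name is "side" or "top"; returns (picture, depth): 480x640x3 uint8, blue, green, red; 480x640 float32, mm along the optical axis (not along the pixel's ray), 0 where there is no reading.
- camera_model(name): a dict with "vertical_fov" (degrees; the focal length in pixels is half the picture's height over the tangent of half this angle, whatever the lens; pixels are square), "cx", "cy" (the principal point, pixels), "dist" ([k1, k2, p1, p2, k3] as OpenCV has them; the pictures are not rectified), "R" (3x3) and "t" (3): a world point X has camera coordinates R X + t. Camera axes: x right, y down, z forward; pixel columns grow to the right and rows downward; lengths in mm; the calibration is good to about 2 mm. A picture is of the moment at which its call begins. camera_model takes no time and is no camera call.
- finish_job(): hands the job in, once; it reports no verdict.
Trained networks look in the newest picture that a camera, given by its name, has taken for a name from the list of things; names that differ only in an ending like _2 or _b are one class to them, and where a whole thing is asked for, a point or a joint stands for the part that bears it (a point fixed in the world has none). Each returns a list of dicts, best first, with "score" (0 to 1); they miss things now and then, are a little off and sometimes report something else, mostly with a low value. They report only what shows in the picture. A call takes as long as a camera call. They do not tell look-alikes from the thing itself.
- recognise(camera, query): "position" ([x, y, z] in mm, in world coordinates, good to about 4 mm: the middle of the surface that is visible of it).
- silhouettes(camera, query): "pixels" (480x640 bool, what is visible of it).
- spot_point(camera, query): "position" ([x, y, z] in mm, in world coordinates, good to about 4 mm: a listed point, or the origin of a listed thing).
The state is a dict: "clock": time; "qpos": joint angles; "qd": joint speeds; "tau": joint torques, N m; "tool_pos": TCP position; "ee_rot": TCP orientation; "ft_force": force on the tool from outside, world axes, zero at the start; "ft_torque": the same for the moment, N m; "grip_width": finger opening in mm.
Only numpy, scipy, OpenCV 4.12 (cv2) and the standard library are available. Lean on these libraries where they do the work, as an engineer would, in place of code of your own. Each camera call takes 0.05 s, during which the arm holds its last target. There are 200 camera calls.

## Working session

There is one attempt and no reset: what is moved stays moved. The work goes in short steps, Python scripts to look and compute and a tool call to move; the robot and the scene stay as the last step left them, time stands still between calls to the robot, and variables do not carry over. Pictures are saved under pics/ and viewed, about 8 in all and at most 12, crops included, and the job is handed in when it is done.

Besides the shell and the picture viewer there is one more tool, called after ">>>" by a JSON object that holds its "op" and its "data". servo_tool: Moves the arm, as the interface text tells. Its arguments: {"type":"object","properties":{"plan":{"type":"array","items":{"type":"number"}},"force":{"type":"number"}},"required":["plan"]}

```bash
mkdir -p pics; ls; cat > h.py <<'E'
import numpy as np, cv2
from station import *
from scipy.spatial.transform import Rotation as Ro
def cam(n):
    m=camera_model(n); f=240/np.tan(np.radians(m['vertical_fov'])/2)
    K=np.array([[f,0,m['cx']],[0,f,m['cy']],[0,0,1.]]); return K,np.array(m['dist'],float),np.array(m['R']),np.array(m['t'])
def cloud(n,d,mask):
    K,D,R,t=cam(n); v,u=np.nonzero(mask&(d>0)); z=d[v,u]
    p=cv2.undistortPoints(np.c_[u,v].astype(np.float32)[:,None],K,D)[:,0]
    return (np.c_[p*z[:,None],z]-t)@R, u,v
def proj(n,P):
    K,D,R,t=cam(n); return cv2.projectPoints(np.array(P,float).reshape(-1,3),cv2.Rodrigues(R)[0],t,K,D)[0][:,0]
E
python3 - <<'E'
from h import *
o=get_obs();print(o['clock'],o['tool_pos'],o['ee_rot'],o['ft_force'],o['grip_width'])
ims=[]
for n in('side','top'):
    im,d=read_camera(n); ims.append(im); np.savez('c_'+n,im=im,d=d); cv2.imwrite(f'pics/{n}0.png',im)
    for q in('board','rest','holder','pin','tape'):
        print(n,q,[(round(r['score'],2),np.round(r['position']).tolist()) for r in recognise(n,q)], [(round(r['score'],2),np.round(r['position']).tolist()) for r in spot_point(n,q)])
    for q in('holder_floor','holder_bore','holder_notch'): print(n,q,[(round(r['score'],2),np.round(r['position']).tolist()) for r in spot_point(n,q)])
    R=cam(n);print(n,'campos',-R[2].T@R[3])
E
```

```text
pics
0.0 [237.10984752 604.54900619 230.0235016 ] [ 2.59466615  1.76937132 -0.00289699] [-0.38815171 -0.14811602 -0.62682807] 85.14684216444566
side board [(0.9, [514.0, 102.0, 74.0])] [(0.97, [530.0, 150.0, 12.0])]
side rest [(0.89, [525.0, 113.0, 8.0])] [(0.87, [532.0, 134.0, -1.0])]
side holder [(0.7, [513.0, 103.0, 73.0]), (0.59, [463.0, -138.0, 37.0])] [(0.85, [494.0, -144.0, 1.0]), (0.72, [700.0, 15.0, -1.0])]
side pin [(0.73, [694.0, 3.0, 14.0]), (0.72, [636.0, -171.0, 41.0]), (0.65, [497.0, -198.0, 62.0])] [(0.9, [638.0, -168.0, 33.0]), (0.62, [502.0, -190.0, 43.0])]
side tape [(0.86, [695.0, 5.0, 12.0])] [(0.93, [697.0, 20.0, -3.0])]
side holder_floor [(0.67, [486.0, -94.0, 12.0])]
side holder_bore [(0.57, [500.0, -193.0, 38.0])]
side holder_notch [(0.68, [424.0, -211.0, 42.0])]
side campos [ 225.54702834 -785.34050971  445.3440833 ]
top board [(0.79, [522.0, 120.0, 65.0])] [(0.95, [529.0, 145.0, 6.0])]
top rest [(0.88, [523.0, 97.0, 6.0])] [(0.55, [528.0, 134.0, 3.0])]
top holder [(0.98, [490.0, -143.0, 23.0])] [(0.92, [492.0, -145.0, -2.0])]
top pin [(0.62, [497.0, -188.0, 75.0]), (0.62, [464.0, -292.0, 43.0]), (0.54, [521.0, -314.0, 47.0]), (0.2, [490.0, -145.0, 24.0])] [(0.7, [640.0, -168.0, 33.0]), (0.61, [519.0, -315.0, 24.0]), (0.47, [466.0, -296.0, 23.0])]
top tape [(0.92, [699.0, 13.0, 21.0])] [(0.93, [697.0, 12.0, 4.0]), (0.64, [530.0, 148.0, 8.0]), (0.27, [493.0, -142.0, -3.0])]
top holder_floor [(0.63, [481.0, -94.0, 14.0])]
top holder_bore [(0.74, [502.0, -187.0, 41.0])]
top holder_notch [(0.64, [424.0, -205.0, 37.0])]
top campos [ 460.5686405   -79.96712672 1058.13099328]
```

View pics/top0.png

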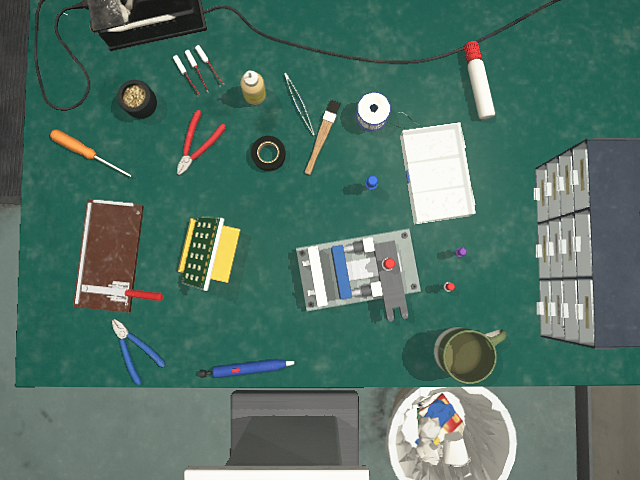

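View pics/side0.png

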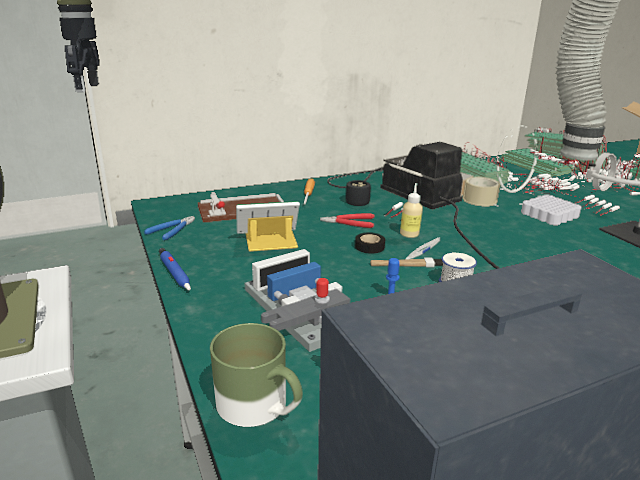

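The top view (rows up = +x, columns left = +y) shows the board in the yellow rest at about (205,253), green face to +y and its top edge to −y. The holder is at (358,270), with the white fence at the left, the blue jaw, and the red pin in its bore at (388,264). The notch is at (397,315), and a smaller red decoy is at (449,287). The side view agrees.

The tool cannot tilt, so I will push the board upright with an open, vertical gripper and then pinch it. Now the geometry.

```bash
cat > m.py <<'E'
from h import *
for n in('top','side'):
    z=np.load(f'c_{n}.npz');d=z['d'];im=z['im']
    if n=='side': read_camera(n)
    else: read_camera(n)
    S={q:silhouettes(n,q) for q in('board','holder','rest')}
    for q,s in S.items():
        if not s: print(n,q,'none');continue
        P,u,v=cloud(n,d,s[0]['pixels']); 
        print(n,q,round(s[0]['score'],2),len(P),'pct2',np.percentile(P,2,0).round(),'pct98',np.percentile(P,98,0).round())
        if q=='board':
            c=np.median(P,0)
            for _ in range(5):
                nn=np.linalg.svd(P[k]-P[k].mean(0))[2][2] if _ else None
                if nn is None:
                    k=np.ones(len(P),bool);continue
                r=(P-P[k].mean(0))@nn;k=abs(r)<np.percentile(abs(r),80)
            nn*=np.sign(nn[2]);h=nn.copy();h[2]=0
            print(' normal',nn.round(3),'lean',np.degrees(np.arctan2(nn[2],np.hypot(*nn[:2]))),'yaw of board y',np.degrees(np.arctan2(nn[1],nn[0])),'inl',k.mean())
            bx=np.array([nn[1],-nn[0],0])/np.hypot(*nn[:2]);up=np.cross(nn,bx)*-1;up*=np.sign(up[2])
            Q=P[k]
            for a,nm in((bx,'bx'),(up,'up'),(nn,'n')): print(' ',nm,a.round(3),np.percentile(Q@a,[1,50,99]).round(1))
            hi=P[P[:,2]>np.percentile(P[:,2],97)];print(' top',hi.mean(0).round(1),P[:,2].max())
        if q in('holder','rest'):
            for lo,hi in((8,20),(30,44),(48,65)):
                w=P[(P[:,2]>lo)&(P[:,2]<hi)]
                if len(w)>30: print('  z',lo,hi,len(w),cv2.minAreaRect(w[:,:2].astype(np.float32)))
E
python3 m.py
```

```text
top board 0.71 2002 pct2 [466.  87.  15.] pct98 [580. 158.  89.]
 normal [0.179 0.789 0.588] lean 35.98100104159209 yaw of board y 77.18615625676789 inl 0.7997002997002997
  bx [ 0.975 -0.222  0.   ] [425.5 482.4 540.3]
  up [-0.13  -0.573  0.809] [-144.7  -95.3  -53. ]
  n [0.179 0.789 0.588] [223.5 225.4 227. ]
 top [517.5  99.8  89.6] 91.60288181382411
top holder 0.65 7845 pct2 [ 425. -237.    1.] pct98 [553. -44.  59.]
  z 8 20 3501 ((493.6171569824219, -140.70635986328125), (110.14291381835938, 200.57725524902344), 9.621395111083984)
  z 30 44 2104 ((469.42926025390625, -132.4163818359375), (145.01229858398438, 160.5336456298828), 9.416056632995605)
  z 48 65 1311 ((491.21063232421875, -126.2840347290039), (99.86348724365234, 131.0626678466797), 9.618889808654785)
top rest 0.96 1341 pct2 [478.  72.  -2.] pct98 [576. 168.  22.]
  z 8 20 246 ((530.959716796875, 129.83323669433594), (66.89363861083984, 91.32255554199219), 78.89065551757812)
side board 0.67 1071 pct2 [464.  82.  12.] pct98 [581. 151.  88.]
 normal [0.178 0.798 0.576] lean 35.18617302327211 yaw of board y 77.40593147
[... 339 characters left out ...]
92.46910858154297, 201.9081573486328), 9.676778793334961)
  z 30 44 2346 ((477.3667297363281, -149.82955932617188), (143.401123046875, 153.6365203857422), 0.11860423535108566)
  z 48 65 1083 ((492.48406982421875, -126.51090240478516), (99.7214126586914, 128.7290802001953), 12.042744636535645)
side rest 0.57 1490 pct2 [481.  72.   1.] pct98 [566. 145.  53.]
  z 8 20 189 ((526.7449951171875, 123.98541259765625), (38.10165786743164, 86.12986755371094), 77.23977661132812)
  z 30 44 229 ((527.1220092773438, 114.90304565429688), (22.01028823852539, 88.0230484008789), 76.5012435913086)
  z 48 65 112 ((525.593017578125, 109.69683074951172), (10.891443252563477, 87.12049102783203), 77.38185119628906)
```

```bash
python3 - <<'E'
from h import *
z=np.load('c_top.npz');d=z['d'];im=z['im']
P=np.zeros((480,640,3));Q,u,v=cloud('top',d,np.ones((480,640),bool));P[v,u]=Q
hsv=cv2.cvtColor(im,cv2.COLOR_BGR2HSV);box=np.zeros((480,640),bool);box[225:325,290:425]=1
blue=box&(hsv[...,0]>100)&(hsv[...,0]<125)&(hsv[...,1]>120)
red=box&((hsv[...,0]<8)|(hsv[...,0]>172))&(hsv[...,1]>130)
white=box&(hsv[...,1]<40)&(hsv[...,2]>200)&(P[...,2]>45)&(P[...,1]>-110)
dark=box&(hsv[...,2]<130)&(hsv[...,1]<60)&(P[...,2]>30)&(P[...,2]<50)&(P[...,1]<-150)
for nm,m in(('blue',blue),('red',red),('white',white),('dark',dark)):
    m=cv2.morphologyEx(m.astype(np.uint8),cv2.MORPH_OPEN,np.ones((2,2)))>0
    p=P[m];print(nm,len(p),np.median(p,0).round(1),p.mean(0).round(1),'z98',np.percentile(p[:,2],[5,98]).round(1),cv2.minAreaRect(p[:,:2].astype(np.float32)))
a=im[185:325,170:420]
cv2.imwrite('pics/crop0.png',cv2.resize(a,None,fx=3.2,fy=3.2,interpolation=cv2.INTER_CUBIC))
E
```

```text
blue 592 [ 486.8 -112.2   52.8] [ 483.8 -111.8   50.6] z98 [24.7 56.4] ((263.1123352050781, -72.39371490478516), (46.856605529785156, 543.7647705078125), 79.54114532470703)
red 87 [ 500.5 -189.7   72.6] [ 489.  -185.9   67.4] z98 [38.1 76.9] ((256.4953918457031, -93.0414810180664), (19.86298370361328, 545.3364868164062), 67.97621154785156)
white 617 [480.2 -72.2  57.7] [477.4 -72.2  54.9] z98 [15.3 61.6] ((265.0893859863281, -49.67023468017578), (41.361385345458984, 537.8171997070312), 83.78518676757812)
dark 538 [ 466.6 -194.5   38.6] [ 467.1 -191.    37.5] z98 [27.3 43. ] ((263.11383056640625, -126.22349548339844), (80.67919921875, 578.044921875), 72.31717681884766)
```

View pics/crop0.png

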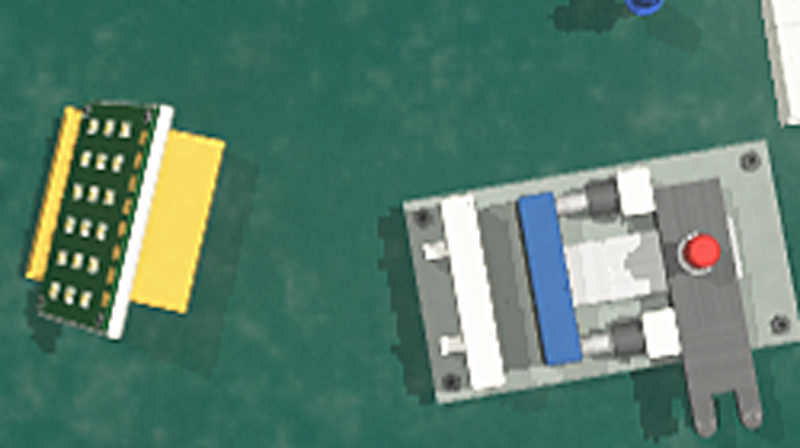

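```bash
cat >> h.py <<'E'
def st():
    o=get_obs();R=Ro.from_rotvec(o['ee_rot']).as_matrix()
    print('t',round(o['clock'],2),'tcp',o['tool_pos'].round(1) if hasattr(o['tool_pos'],'round') else np.round(o['tool_pos'],1),'yaw',round(np.degrees(np.arctan2(R[1,0],R[0,0])),2),'z',R[:,2].round(3),'F',np.round(o['ft_force'],1),'w',round(o['grip_width'],1));return o,R
def go(x,y,z,yaw):
    o,R=st();s=R.T@(np.array([x,y,z])-np.array(o['tool_pos']));t=(np.degrees(np.arctan2(R[1,0],R[0,0]))-yaw+90)%180-90
    print(' -> shift mm',s.round(1),'turn',round(t,2))
E
echo ok
```

```text
ok
```

>>> {"op": "servo_tool", "data": {"plan": [-0.18, 0.22, 0, 0, 1, -0.18, 0.22, 0, 0, 1, -0.18, 0.22, 0, 0, 1, -0.18, 0.22, 0, 0, 1, -0.18, 0.22, 0, 0, 1, -0.18, 0.22, 0, 0, 1, -0.18, 0.22, 0, 0, 1, -0.18, 0.22, 0, 0, 1]}}

```text
clock: 2.47
tool_pos: [378.8, 353.0, 231.5]
ee_rot: [2.599, 1.761, 0.001]
ft_force: [-0.0, 0.3, 0.2]
grip_width: 85.2
```

>>> {"op": "servo_tool", "data": {"plan": [-0.183, 0.225, 0, -8.7, 1, -0.183, 0.225, 0, -8.7, 1, -0.183, 0.225, 0, -8.7, 1, -0.183, 0.225, 0.03, -8.7, 1, -0.183, 0.225, 0.06, -8.7, 1, -0.183, 0.225, 0.08, -8.7, 1, -0.183, 0.225, 0.08, -8.7, 1, -0.183, 0.225, 0.08, -8.7, 1]}}

```text
clock: 3.13
tool_pos: [519.2, 102.0, 149.0]
ee_rot: [-2.455, -1.959, 0.003]
ft_force: [-0.7, 0.1, -0.1]
grip_width: 85.5
```

```bash
python3 - <<'E'
from h import *
go(519.2,103.4,67,77.3)
im,d=read_camera('side');cv2.imwrite('pics/s1.png',cv2.resize(im[60:340,140:460],None,fx=2.4,fy=2.1))
for q in ('board',):
    P,u,v=cloud('side',d,silhouettes('side',q)[0]['pixels']);print(P.mean(0))
E
```

```text
t 3.13 tcp [519.2 102.  149. ] yaw 77.16 z [-0.002 -0.001 -1.   ] F [-0.7  0.1 -0.1] w 85.5
 -> shift mm [ 1.5 -0.2 82. ] turn -0.14
[516.83272931 106.98785418  64.98201396]
```

View pics/s1.png

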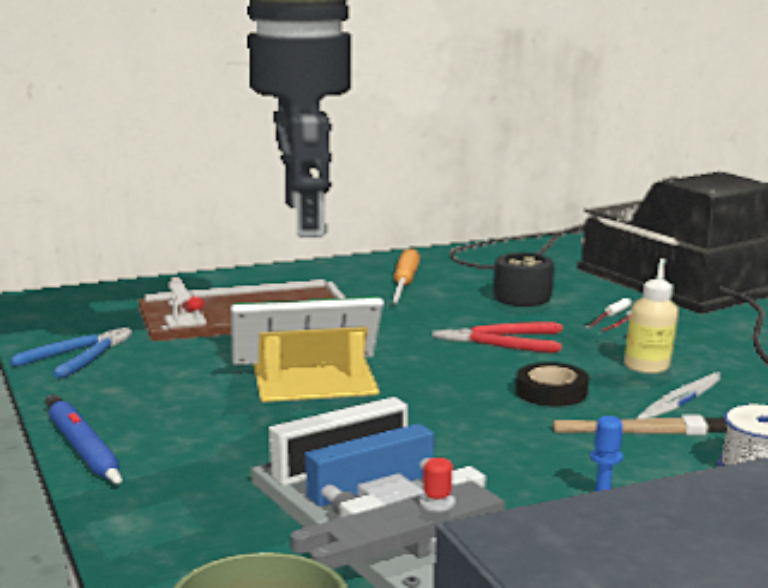

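The gripper is centred over the board; its finger is at (308,230) and the board top at (307,303). I'm going down and narrowing the jaws around it.

>>> {"op": "servo_tool", "data": {"plan": [0.001, 0, 0.04, 0, 1, 0.001, 0, 0.07, 0, 1, 0.001, 0, 0.08, 0, 1, 0.001, 0, 0.081, 0, 0.6, 0.001, 0, 0.081, 0, 0.47, 0.001, 0, 0.081, 0, 0.47, 0.001, 0, 0.081, 0, 0.47, 0.001, 0, 0.081, 0, 0.47], "force": 25}}

```text
clock: 3.9
tool_pos: [520.7, 106.0, 72.5]
ee_rot: [2.452, 1.961, 0.005]
ft_force: [-0.5, -0.4, -0.3]
grip_width: 40.1
```

```bash
python3 - <<'E'
from h import *
st()
im,d=read_camera('side');cv2.imwrite('pics/s2.png',cv2.resize(im[130:270,200:340],None,fx=3.5,fy=3.5))
E
```

```text
t 3.9 tcp [520.7 106.   72.5] yaw 77.3 z [ 0.004  0.    -1.   ] F [-0.5 -0.4 -0.3] w 40.1
```

View pics/s2.png

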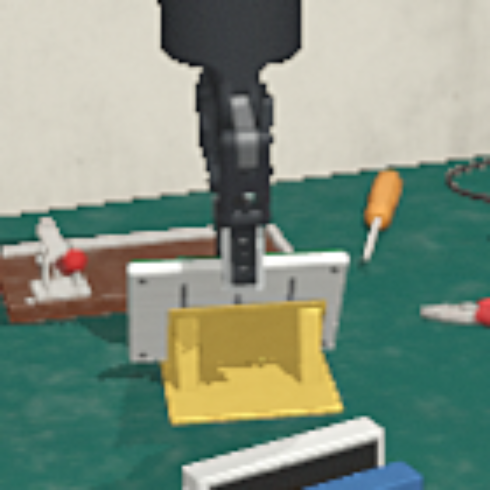

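The near finger is behind the board's top edge at (240,285) and the other is in front of it; nothing is touching. I'm pushing slowly toward upright.

>>> {"op": "servo_tool", "data": {"plan": [0.004, 0, -0.001, 0, 0.47, 0.008, 0, -0.003, 0, 0.47, 0.012, 0, -0.005, 0, 0.47, 0.016, 0, -0.007, 0, 0.47, 0.02, 0, -0.008, 0, 0.47, 0.024, 0, -0.009, 0, 0.47, 0.028, 0, -0.01, 0, 0.47, 0.03, 0, -0.01, 0, 0.47]}}

```text
clock: 4.62
tool_pos: [526.1, 135.6, 80.5]
ee_rot: [-2.453, -1.962, -0.001]
ft_force: [0.2, -0.4, 1.0]
grip_width: 40.2
```

```bash
cat > b.py <<'E'
from h import *
import sys
st()
for n in ('top','side'):
    im,d=read_camera(n);np.savez('c_'+n,im=im,d=d)
    s=silhouettes(n,'board')
    if not s: print(n,'none');continue
    P,u,v=cloud(n,d,s[0]['pixels']);bx=np.array([.976,-.22]);hh=np.array([.22,.976])
    h=P[:,:2]@hh;b=P[:,:2]@bx;z=P[:,2]
    print(n,round(s[0]['score'],2),len(P),'b',np.percentile(b,[2,98]).round(1))
    for lo in range(0,160,15):
        k=(z>lo)&(z<lo+15)
        if k.sum()>15: print('  z',lo,k.sum(),'h',np.percentile(h[k],[5,50,95]).round(1))
E
python3 b.py
```

```text
t 4.62 tcp [526.1 135.6  80.5] yaw 77.3 z [ 0.  0. -1.] F [ 0.2 -0.4  1. ] w 40.2
top 0.65 244 b [464.3 541.6]
  z 75 19 h [244.3 246.7 248.7]
  z 90 183 h [230.8 235.2 241.5]
side 0.59 1378 b [428.9 541.4]
  z 15 45 h [248.5 252.4 255.4]
  z 30 55 h [243.4 247.3 250.3]
  z 45 314 h [239.1 242.3 245.8]
  z 60 358 h [234.5 237.8 241.4]
  z 75 314 h [229.6 232.7 236.4]
  z 90 289 h [226.  229.3 233.3]
```

The board follows as expected: lean is now about 18°, with the lower edge staying in place. I'm finishing the push, then narrowing while backing off.

>>> {"op": "servo_tool", "data": {"plan": [0.004, 0, -0.001, 0, 0.47, 0.008, 0, -0.001, 0, 0.47, 0.012, 0, -0.002, 0, 0.47, 0.016, 0, -0.002, 0, 0.47, 0.019, 0, -0.003, 0, 0.47, 0.022, 0, -0.003, 0, 0.47, 0.024, 0, -0.003, 0, 0.47, 0.024, 0, -0.003, 0, 0.47]}}

```text
clock: 5.48
tool_pos: [531.3, 158.8, 83.3]
ee_rot: [-2.453, -1.962, -0.0]
ft_force: [0.8, -0.1, -0.2]
grip_width: 40.5
```

>>> {"op": "servo_tool", "data": {"plan": [-0.001, 0, 0, 0, 0.43, -0.003, 0, 0, 0, 0.39, -0.005, 0, 0, 0, 0.34, -0.007, 0, 0, 0, 0.29, -0.009, 0, 0, 0, 0.25, -0.01, 0, 0, 0, 0.22, -0.01, 0, 0, 0, 0.22, -0.01, 0, 0, 0, 0.22]}}

```text
clock: 6.15
tool_pos: [529.0, 148.4, 83.4]
ee_rot: [2.454, 1.961, 0.0]
ft_force: [-0.9, -0.2, 0.1]
grip_width: 19.0
```

```bash
python3 b.py
```

```text
t 6.15 tcp [529.  148.4  83.4] yaw 77.27 z [ 0.  0. -1.] F [-0.9 -0.2  0.1] w 19.0
top 0.64 582 b [436.4 541.9]
  z 0 29 h [255.5 257.2 289.9]
  z 15 76 h [256.  256.7 257.3]
  z 30 87 h [255.6 256.2 256.7]
  z 45 74 h [255.1 255.7 256.3]
  z 60 62 h [254.5 255.3 256. ]
  z 75 56 h [254.2 254.8 255.3]
  z 90 96 h [253.6 254.7 263.5]
  z 105 85 h [254.  257.2 262.2]
side 0.86 1877 b [427.7 543.3]
  z 0 19 h [251.7 255.8 564. ]
  z 15 77 h [251.8 254.3 257. ]
  z 30 153 h [251.  253.5 256.7]
  z 45 418 h [226.5 253.2 256.2]
  z 60 402 h [250.  252.9 255.4]
  z 75 377 h [249.4 252.5 255.2]
  z 90 335 h [249.1 251.9 254.8]
  z 105 62 h [249.2 253.3 257.3]
```

Nearly vertical (about 2°) and between the pads. Closing, then lifting straight up.

>>> {"op": "servo_tool", "data": {"plan": [0, 0, 0.003, 0, 0.22, 0, 0, 0.003, 0, 0.15, 0, 0, 0.003, 0, 0.05, 0, 0, 0.003, 0, 0.0, 0, 0, 0.003, 0, 0.0, 0, 0, 0.003, 0, 0.0, 0, 0, 0.003, 0, 0.0, 0, 0, 0.003, 0, 0], "force": 50}}

```text
clock: 7.02
tool_pos: [528.7, 148.2, 80.0]
ee_rot: [2.454, 1.962, -0.002]
ft_force: [-2.4, -3.7, -0.5]
grip_width: 9.1
```

>>> {"op": "servo_tool", "data": {"plan": [0, 0, -0.005, 0, 0, 0, 0, -0.015, 0, 0, 0, 0, -0.03, 0, 0, 0, 0, -0.05, 0, 0, 0, 0, -0.07, 0, 0, 0, 0, -0.09, 0, 0, 0, 0, -0.09, 0, 0, 0, 0, -0.09, 0, 0]}}

```text
clock: 7.68
tool_pos: [530.3, 149.2, 172.5]
ee_rot: [2.452, 1.961, 0.007]
ft_force: [-0.0, -0.0, -1.6]
grip_width: 8.9
```

```bash
python3 b.py; python3 - <<'E'
from h import *
z=np.load('c_side.npz');im=z['im'];cv2.imwrite('pics/s3.png',cv2.resize(im[80:280,180:360],None,fx=3,fy=3))
E
```

```text
t 7.68 tcp [530.3 149.2 172.5] yaw 77.29 z [ 0.005  0.002 -1.   ] F [-0.  -0.  -1.6] w 8.9
top 0.85 848 b [432.5 543.4]
  z 105 117 h [257.6 259.  259.9]
  z 120 129 h [257.5 258.8 259.8]
  z 135 147 h [257.4 258.7 259.9]
  z 150 119 h [257.6 259.1 260. ]
side 0.74 2711 b [427.6 541.6]
  z 90 101 h [253.8 255.7 258.4]
  z 105 430 h [253.  255.9 258.6]
  z 120 451 h [252.7 255.9 258.7]
  z 135 443 h [253.1 255.8 258.5]
  z 150 458 h [253.1 256.1 258.9]
```

View pics/s3.png

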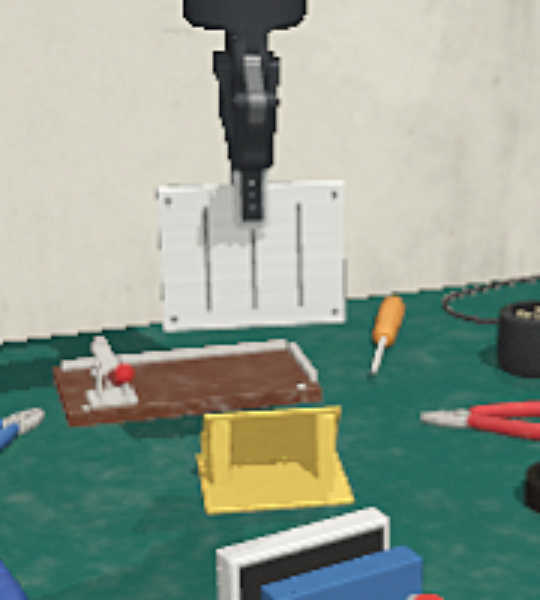

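The board is held vertical and level, with the pads about 25 mm down its top. Going over the holder.

```bash
python3 - <<'E'
from h import *
go(483.6,-94.2,172,99.6)
z=np.load('c_side.npz');read_camera('side');P,u,v=cloud('side',z['d'],silhouettes('side','board')[0]['pixels']);print(np.percentile(P[:,2],[0.3,1,99]))
E
```

```text
t 7.88 tcp [527.9 148.5 168.4] yaw 77.28 z [-0.003 -0.    -1.   ] F [ 0.4 -0.2 -2.4] w 8.9
 -> shift mm [-246.5   10.2   -3.4] turn -22.32
[-441.90043903   -1.88340147  194.52847572]
```

>>> {"op": "servo_tool", "data": {"plan": [-0.03, 0.001, 0, -3, 0, -0.065, 0.003, 0, -6, 0, -0.1, 0.004, 0, -9, 0, -0.135, 0.006, 0, -13, 0, -0.17, 0.007, 0, -16, 0, -0.205, 0.008, 0, -19, 0, -0.235, 0.01, 0, -22.3, 0, -0.247, 0.01, 0, -22.3, 0]}}

```text
clock: 8.65
tool_pos: [483.4, -97.5, 169.7]
ee_rot: [-2.03, -2.397, 0.002]
ft_force: [0.0, 0.4, -2.5]
grip_width: 9.0
```

>>> {"op": "servo_tool", "data": {"plan": [0, 0, 0, 0, 0, 0, 0, 0.01, 0, 0, 0, 0, 0.01, 0, 0]}}

```text
clock: 8.9
tool_pos: [483.4, -93.4, 157.9]
ee_rot: [-2.026, -2.397, 0.001]
ft_force: [-1.3, 0.4, -3.1]
grip_width: 8.8
```

```bash
cat > c.py <<'E'
from h import *
o,R=st()
for n in('top','side'):
    im,d=read_camera(n);np.savez('c_'+n,im=im,d=d)
    P=np.zeros((480,640,3));Q,u,v=cloud(n,d,np.ones((480,640),bool));P[v,u]=Q
    hsv=cv2.cvtColor(im,cv2.COLOR_BGR2HSV)
    a=np.radians(9.6);hx=np.array([np.cos(a),np.sin(a)]);hy=np.array([-np.sin(a),np.cos(a)])
    D=P[...,:2]-[492,-143.5];X=D@hx;Y=D@hy;Z=P[...,2]
    near=(abs(X)<100)&(abs(Y)<110)
    blue=near&(hsv[...,0]>100)&(hsv[...,0]<125)&(hsv[...,1]>120)&(Z>45)
    f=lambda m:(int(m.sum()),np.percentile(np.c_[X[m],Y[m],Z[m]],[3,50,97],0).round(1).tolist()) if m.sum()>5 else None
    print(n,'blue',f(blue))
    red=near&((hsv[...,0]<8)|(hsv[...,0]>172))&(hsv[...,1]>130)&(Z>50);print(' red',f(red))
    print(' fence',f(near&(hsv[...,1]<40)&(Z>54)&(Z<64)&(Y>40)&(Y<90)&(abs(X)<52)))
    b=near&(Z>70)&(Z<190)&(Y>20)&(Y<80)&(abs(X)>25)
    print(' board',f(b))
    print(' base',f(near&(abs(Z-14)<4)))
E
python3 c.py; python3 - <<'E'
from h import *
z=np.load('c_top.npz');im=z['im'];cv2.imwrite('pics/t4.png',cv2.resize(im[215:335,280:430],None,fx=4,fy=4,interpolation=cv2.INTER_CUBIC))
E
```

```text
t 8.9 tcp [483.4 -93.4 157.9] yaw 99.59 z [-0.003  0.002 -1.   ] F [-1.3  0.4 -3.1] w 8.8
top blue None
 red None
 fence (40, [[-47.6, 67.0, 54.7], [-44.4, 76.3, 57.5], [-38.4, 82.1, 59.9]])
 board (50, [[-58.4, 48.3, 146.6], [-53.6, 53.6, 182.8], [-48.0, 57.6, 185.9]])
 base (1212, [[-51.5, -96.8, 10.4], [-0.2, -79.7, 13.2], [56.2, 97.9, 17.0]])
side blue (602, [[-42.1, 18.8, 45.9], [-4.3, 23.9, 53.2], [42.6, 62.1, 305.3]])
 red (190, [[-6.6, -58.6, 51.4], [-1.3, -54.9, 65.8], [7.4, -46.7, 74.8]])
 fence (410, [[-47.1, 60.5, 54.4], [-1.8, 66.3, 58.2], [47.4, 77.0, 59.9]])
 board (2393, [[-58.8, 43.6, 93.7], [-28.4, 45.7, 140.8], [57.8, 49.3, 184.2]])
 base (867, [[-53.1, -98.8, 10.7], [-43.2, -57.8, 13.7], [-13.4, 88.5, 17.2]])
```

View pics/t4.png

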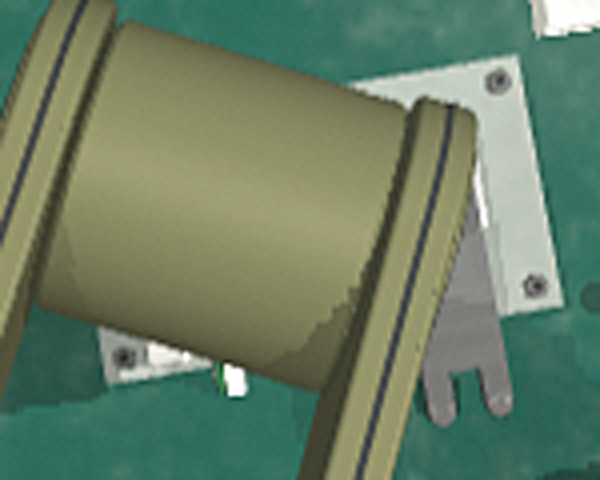

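The lower end of the board shows at (235,380), just inside the fence. The side-camera numbers put its back face at holder Y≈45.7, so its centre is about 50.5, and X is about 0. Lowering in stages and watching the force.

>>> {"op": "servo_tool", "data": {"plan": [0, 0, 0.015, 0, 0, 0, 0, 0.025, 0, 0, 0, 0, 0.031, 0, 0, 0, 0, 0.036, 0, 0, 0, 0, 0.041, 0, 0, 0, 0, 0.046, 0, 0, 0, 0, 0.046, 0, 0]}}

```text
clock: 9.58
tool_pos: [483.8, -94.3, 113.2]
ee_rot: [-2.027, -2.398, 0.001]
ft_force: [-0.3, 1.1, -2.1]
grip_width: 9.0
```

```bash
python3 c.py; python3 - <<'E'
from h import *
z=np.load('c_side.npz');im=z['im'];cv2.imwrite('pics/s5.png',cv2.resize(im[200:350,220:370],None,fx=4,fy=4,interpolation=cv2.INTER_CUBIC))
E
```

```text
t 9.58 tcp [483.8 -94.3 113.2] yaw 99.59 z [-0.002  0.001 -1.   ] F [-0.3  1.1 -2.1] w 9.0
top blue None
 red (9, [[-5.7, -54.4, 68.9], [-1.7, -51.9, 73.3], [2.5, -11.1, 411.0]])
 fence (54, [[-47.4, 66.2, 55.0], [-43.5, 75.8, 57.9], [-36.9, 82.0, 61.0]])
 board (44, [[-58.5, 47.3, 128.0], [-53.4, 52.4, 138.9], [-47.8, 56.6, 140.6]])
 base (1349, [[-51.3, -96.8, 10.4], [5.3, -78.3, 13.1], [56.1, 97.7, 17.0]])
side blue (533, [[-42.6, 19.0, 45.4], [-4.6, 22.6, 53.0], [41.8, 60.1, 245.8]])
 red (192, [[-6.1, -58.3, 51.4], [-0.6, -55.0, 65.7], [7.6, -46.1, 74.4]])
 fence (319, [[-49.3, 41.9, 54.2], [-3.6, 43.9, 58.8], [48.6, 46.5, 63.8]])
 board (1717, [[-58.3, 42.1, 72.6], [-28.2, 44.1, 108.0], [58.1, 48.6, 140.0]])
 base (872, [[-53.2, -99.0, 10.8], [-43.3, -57.0, 13.7], [-13.5, 87.9, 17.2]])
```

View pics/s5.png

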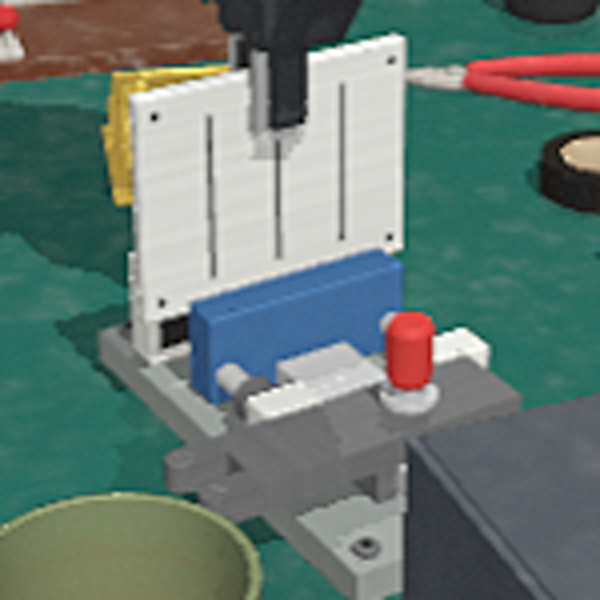

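The board's lower edge is in the gap between the fence and the blue jaw at about (160,310), with no contact. Lowering on to the base.

>>> {"op": "servo_tool", "data": {"plan": [0, 0, 0.006, 0, 0, 0, 0, 0.012, 0, 0, 0, 0, 0.018, 0, 0, 0, 0, 0.022, 0, 0, 0, 0, 0.024, 0, 0, 0, 0, 0.025, 0, 0, 0, 0, 0.026, 0, 0, 0, 0, 0.026, 0, 0]}}

```text
clock: 10.35
tool_pos: [484.4, -94.6, 88.3]
ee_rot: [-2.028, -2.399, 0.0]
ft_force: [-0.4, -1.0, -2.3]
grip_width: 8.9
```

>>> {"op": "servo_tool", "data": {"plan": [0, 0, 0.001, 0, 0, 0, 0, 0.002, 0, 0, 0, 0, 0.002, 0, 0]}}

```text
clock: 10.6
tool_pos: [484.4, -94.6, 86.3]
ee_rot: [2.028, 2.399, -0.0]
ft_force: [-0.3, 0.2, -2.2]
grip_width: 9.2
```

>>> {"op": "servo_tool", "data": {"plan": [0, 0, 0.001, 0, 0, 0, 0, 0.002, 0, 0, 0, 0, 0.002, 0, 0]}}

```text
clock: 10.85
tool_pos: [484.2, -94.5, 84.1]
ee_rot: [-2.028, -2.399, 0.0]
ft_force: [-0.3, 0.8, -2.2]
grip_width: 9.1
```

>>> {"op": "servo_tool", "data": {"plan": [0, 0, 0.001, 0, 0, 0, 0, 0.002, 0, 0, 0, 0, 0.002, 0, 0]}}

```text
clock: 11.1
tool_pos: [484.4, -94.6, 82.3]
ee_rot: [2.028, 2.399, 0.0]
ft_force: [0.6, 0.4, -1.7]
grip_width: 8.9
```

>>> {"op": "servo_tool", "data": {"plan": [0, 0, 0.001, 0, 0, 0, 0, 0.002, 0, 0, 0, 0, 0.002, 0, 0]}}

```text
clock: 11.35
tool_pos: [484.7, -94.8, 82.1]
ee_rot: [-2.028, -2.399, 0.001]
ft_force: [-6.4, 1.0, 9.6]
grip_width: 9.1
```

```bash
python3 c.py
```

```text
t 11.35 tcp [484.7 -94.8  82.1] yaw 99.59 z [-0.001 -0.    -1.   ] F [-6.4  1.   9.6] w 9.1
top blue None
 red (35, [[-4.8, -53.5, 70.8], [0.4, -50.2, 72.9], [8.2, -46.1, 76.0]])
 fence (67, [[-47.3, 66.4, 55.0], [-42.6, 75.6, 58.2], [-35.4, 82.1, 61.4]])
 board (44, [[-57.4, 46.3, 101.0], [-52.7, 51.8, 107.1], [-46.7, 56.1, 111.8]])
 base (1385, [[-51.4, -96.7, 10.3], [4.5, -77.7, 13.1], [56.1, 97.6, 16.8]])
side blue (523, [[-42.1, 19.1, 45.5], [-4.5, 22.8, 52.9], [41.8, 59.7, 234.0]])
 red (195, [[-6.4, -58.4, 51.1], [-1.0, -55.1, 65.6], [7.6, -46.5, 74.7]])
 fence (310, [[-48.4, 41.7, 54.5], [-2.7, 43.8, 58.9], [47.8, 46.4, 63.6]])
 board (963, [[-57.9, 41.9, 71.2], [-27.4, 44.0, 91.5], [59.0, 49.4, 108.9]])
 base (784, [[-53.4, -99.6, 11.0], [-43.2, -61.3, 13.7], [28.1, 88.6, 17.3]])
```

The board has landed: about 12 N of contact, with its top at z≈109 = 14 + 95. I'm letting go gently and going straight up.

>>> {"op": "servo_tool", "data": {"plan": [0, 0, 0, 0, 0.14, 0, 0, 0, 0, 0.18, 0, 0, 0, 0, 0.25, 0, 0, 0, 0, 0.35, 0, 0, 0, 0, 0.4, 0, 0, 0, 0, 0.4], "force": 25}}

```text
clock: 11.95
tool_pos: [484.3, -94.5, 80.2]
ee_rot: [-2.028, -2.399, 0.0]
ft_force: [0.6, 0.1, 0.8]
grip_width: 33.9
```

>>> {"op": "servo_tool", "data": {"plan": [0, 0, -0.01, 0, 0.4, 0, 0, -0.03, 0, 0.4, 0, 0, -0.06, 0, 0.4, 0, 0, -0.09, 0, 0.4, 0, 0, -0.12, 0, 0.5, 0, 0, -0.12, 0, 0.5]}}

```text
clock: 12.45
tool_pos: [488.1, -95.7, 208.8]
ee_rot: [2.02, 2.39, 0.008]
ft_force: [1.3, 0.4, 0.8]
grip_width: 43.0
```

```bash
python3 c.py; python3 - <<'E'
from h import *
for n in('top','side'):
    for q in('holder_bore','holder_notch','holder_floor','board','pin'): print(n,q,[(round(r['score'],2),np.round(r['position'],1).tolist()) for r in spot_point(n,q)])
z=np.load('c_side.npz');im=z['im'];cv2.imwrite('pics/s6.png',cv2.resize(im[200:350,220:370],None,fx=4,fy=4,interpolation=cv2.INTER_CUBIC))
E
```

```text
t 12.45 tcp [488.1 -95.7 208.8] yaw 99.59 z [ 0.013 -0.004 -1.   ] F [1.3 0.4 0.8] w 43.0
top blue None
 red None
 fence (34, [[-47.6, 67.3, 55.4], [-45.0, 77.2, 58.3], [-39.9, 82.2, 60.4]])
 board (22, [[-57.7, 47.0, 103.7], [-55.0, 51.8, 107.7], [-51.4, 55.9, 112.1]])
 base (859, [[-51.8, -97.2, 10.4], [-18.9, -84.3, 13.3], [56.1, 98.8, 16.8]])
side blue (549, [[-42.4, 18.5, 45.8], [-4.3, 22.8, 53.1], [41.4, 60.2, 344.2]])
 red (191, [[-6.7, -58.1, 51.6], [-0.7, -54.9, 65.8], [7.3, -45.7, 75.0]])
 fence (322, [[-48.9, 40.9, 54.3], [-3.9, 43.2, 58.7], [48.3, 45.8, 63.7]])
 board (963, [[-57.7, 41.2, 71.5], [-27.4, 43.2, 91.5], [58.6, 48.3, 108.8]])
 base (786, [[-53.4, -99.4, 10.7], [-43.2, -62.0, 13.8], [5.9, 88.5, 17.2]])
top holder_bore []
top holder_notch [(0.79, [423.1, -204.1, 37.2])]
top holder_floor []
top board []
top pin [(0.61, [639.6, -163.5, 31.0]), (0.56, [466.8, -295.1, 23.2]), (0.54, [519.8, -316.1, 22.7])]
side holder_bore [(0.73, [503.6, -194.0, 38.9])]
side holder_notch [(0.78, [422.1, -205.0, 38.7])]
side holder_floor [(0.93, [483.4, -94.3, 14.6]), (0.63, [701.4, 15.0, -3.1])]
side board []
side pin [(0.58, [502.5, -190.5, 42.1]), (0.58, [641.9, -163.6, 31.5])]
```

View pics/s6.png

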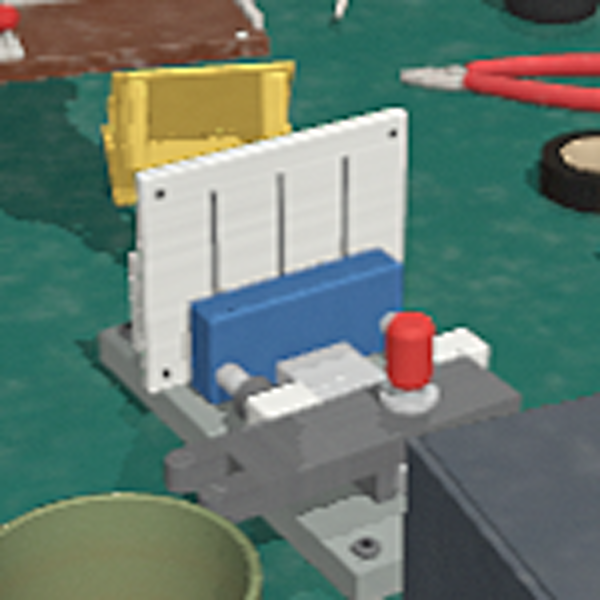

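The board stands upright by itself in the gap, clear of the blue jaw, with the pin still in the bore. I'm checking clearances round the knob before approaching it.

```bash
python3 - <<'E'
from h import *
z=np.load('c_side.npz');P,u,v=cloud('side',z['d'],np.ones((480,640),bool))
a=np.radians(9.6);hx=np.array([np.cos(a),np.sin(a)]);hy=np.array([-np.sin(a),np.cos(a)])
D=P[:,:2]-[492,-143.5];X=D@hx;Y=D@hy
for x0 in(-50,-30,-12,0,12,30,50):
    r=[]
    for y0 in range(-70,40,10):
        k=(abs(X-x0)<6)&(abs(Y-y0)<5)&(P[:,2]<90);r.append(round(np.percentile(P[k,2],95)) if k.sum()>2 else -1)
    print(x0,r)
go(500.6,-192.7,120,99.6)
E
```

```text
-50 [40, 41, 41, 40, 41, 40, 37, 30, 15, 14, 15]
-30 [40, 41, 41, 41, 41, 41, 39, 37, 33, 54, 55]
-12 [40, 41, 68, 41, 40, -1, 27, 26, 26, 54, 55]
0 [40, 73, 75, 74, 40, -1, 27, 27, 27, 54, 55]
12 [41, 66, 74, 69, -1, -1, 27, 27, 27, 54, 54]
30 [40, 41, 41, 41, 41, 41, -1, -1, 15, 53, 55]
50 [-1, -1, -1, -1, 40, 40, 39, -1, -1, 53, 54]
t 13.05 tcp [484.1 -94.5 199.7] yaw 99.58 z [-0.001  0.    -1.   ] F [-0.6  0.5 -0.7] w 42.5
 -> shift mm [-99.6  -0.   79.7] turn -0.02
```

Nothing stands above 41 mm within the fingers' swing, so the jaws can stay along holder Y without a turn.

>>> {"op": "servo_tool", "data": {"plan": [-0.03, 0, 0, 0, 0.5, -0.06, 0, 0, 0, 0.5, -0.085, 0, 0.02, 0, 0.5, -0.1, 0, 0.05, 0, 0.5, -0.1, 0, 0.085, 0, 0.5, -0.1, 0, 0.105, 0, 0.5, -0.1, 0, 0.105, 0, 0.5, -0.1, 0, 0.105, 0, 0.5]}}

```text
clock: 13.72
tool_pos: [500.2, -192.8, 94.1]
ee_rot: [-2.026, -2.397, 0.001]
ft_force: [-0.6, 0.1, 0.1]
grip_width: 42.5
```

```bash
python3 - <<'E'
from h import *
go(500.6,-192.7,48,99.6)
im,d=read_camera('side');cv2.imwrite('pics/s7.png',cv2.resize(im[200:350,220:370],None,fx=4,fy=4,interpolation=cv2.INTER_CUBIC))
E
```

```text
t 13.72 tcp [ 500.2 -192.8   94.1] yaw 99.57 z [-0.003  0.001 -1.   ] F [-0.6  0.1  0.1] w 42.5
 -> shift mm [-0.1  0.6 46.1] turn -0.03
```

View pics/s7.png

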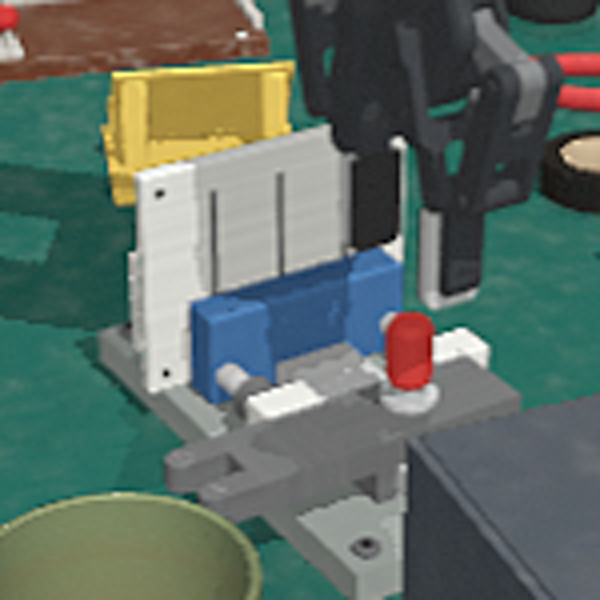

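The fingers straddle the knob: their tips are at (375,245) and (450,300), and the knob is at (410,320). I'm going down, then gripping.

>>> {"op": "servo_tool", "data": {"plan": [0, 0.0005, 0.015, 0, 0.5, 0, 0.0005, 0.03, 0, 0.5, 0, 0.0005, 0.04, 0, 0.5, 0, 0.0005, 0.045, 0, 0.5, 0, 0.0005, 0.045, 0, 0.4, 0, 0.0005, 0.045, 0, 0.3, 0, 0.0005, 0.045, 0, 0.22, 0, 0.0005, 0.045, 0, 0.22], "force": 40}}

```text
clock: 14.43
tool_pos: [502.2, -192.5, 51.5]
ee_rot: [-2.028, -2.399, -0.003]
ft_force: [-1.3, 5.2, 3.4]
grip_width: 18.6
```

>>> {"op": "servo_tool", "data": {"plan": [0, 0, 0, 0, 0.1, 0, 0, 0, 0, 0, 0, 0, 0, 0, 0, 0, 0, 0, 0, 0, 0, 0, 0, 0, 0], "force": 40}}

```text
clock: 14.85
tool_pos: [502.1, -192.0, 51.7]
ee_rot: [-2.028, -2.398, -0.004]
ft_force: [-1.3, 7.9, 6.6]
grip_width: 16.5
```

Gripped: width 16.5 mm, small forces. Drawing straight up.

>>> {"op": "servo_tool", "data": {"plan": [0, 0, 0, 0, 0, 0, 0, -0.004, 0, 0, 0, 0, -0.012, 0, 0, 0, 0, -0.02, 0, 0, 0, 0, -0.03, 0, 0, 0, 0, -0.042, 0, 0, 0, 0, -0.055, 0, 0, 0, 0, -0.065, 0, 0], "force": 60}}

```text
clock: 15.52
tool_pos: [502.7, -194.2, 118.8]
ee_rot: [2.025, 2.396, 0.0]
ft_force: [0.2, 0.1, -0.8]
grip_width: 15.7
```

```bash
python3 c.py; python3 - <<'E'
from h import *
z=np.load('c_side.npz');im=z['im'];cv2.imwrite('pics/s8.png',cv2.resize(im[170:350,220:370],None,fx=4,fy=4,interpolation=cv2.INTER_CUBIC)[:600*6//5][:600] if 0 else cv2.resize(im[180:330,220:370],None,fx=4,fy=4,interpolation=cv2.INTER_CUBIC))
for q in('pin','holder_notch'): print(q,[(round(r['score'],2),np.round(r['position'],1).tolist()) for r in spot_point('side',q)])
E
```

```text
t 15.52 tcp [ 502.7 -194.2  118.8] yaw 99.58 z [ 0.003 -0.003 -1.   ] F [ 0.2  0.1 -0.8] w 15.7
top blue (543, [[-38.7, 36.1, 49.8], [1.9, 44.1, 53.1], [43.6, 52.1, 56.9]])
 red None
 fence (616, [[-44.5, 65.9, 54.8], [1.5, 74.0, 57.8], [48.6, 82.1, 61.1]])
 board (291, [[-55.6, 54.9, 96.3], [26.1, 59.8, 107.4], [58.7, 65.0, 110.8]])
 base (1353, [[-51.8, -83.9, 10.5], [9.3, 46.0, 13.3], [56.0, 101.5, 16.7]])
side blue (521, [[-42.4, -45.5, 45.5], [-2.2, 34.2, 52.9], [41.9, 46.6, 255.0]])
 red (54, [[-6.5, -61.4, 120.0], [-4.7, -53.6, 132.4], [-2.3, -49.3, 145.6]])
 fence (300, [[-49.2, 50.7, 54.2], [-3.2, 52.4, 58.7], [48.2, 54.3, 63.7]])
 board (829, [[-57.8, 50.4, 71.6], [-31.1, 52.4, 91.2], [50.0, 57.4, 108.8]])
 base (920, [[-53.4, -99.2, 10.9], [-41.3, -55.5, 13.7], [40.1, 86.8, 17.3]])
pin [(0.72, [639.5, -167.0, 30.2]), (0.67, [504.4, -196.0, 112.3])]
holder_notch [(0.97, [422.7, -207.5, 41.3]), (0.35, [500.9, -190.9, 35.8])]
```

View pics/s8.png

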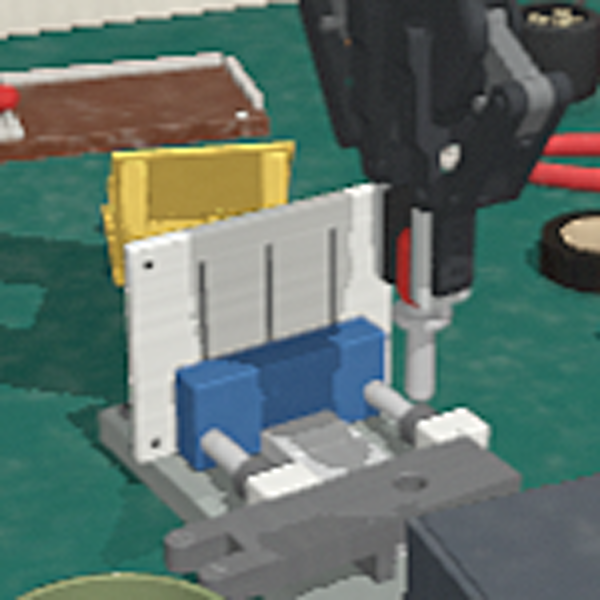

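The jaw has closed and pushed the board against the fence. The pin hangs straight in the gripper, with its shank at (420,370), and the bore is empty at (410,482). Going over the notch.

>>> {"op": "servo_tool", "data": {"plan": [0, -0.02, 0, 0, 0, 0, -0.04, 0, 0, 0, 0, -0.06, 0, 0, 0, 0, -0.075, 0, 0, 0, 0, -0.081, 0, 0, 0, 0, -0.081, 0, 0, 0, 0, -0.081, 0, 0, 0, 0, -0.081, 0, 0, 0]}}

```text
clock: 16.38
tool_pos: [422.3, -206.6, 115.4]
ee_rot: [2.028, 2.399, 0.0]
ft_force: [-0.8, -0.2, -1.1]
grip_width: 15.8
```

```bash
cat > n.py <<'E'
from h import *
go(421.2,-206.4,118,99.6)
a=np.radians(9.6);hx=np.array([np.cos(a),np.sin(a)]);hy=np.array([-np.sin(a),np.cos(a)])
for n in('side','top'):
    im,d=read_camera(n);np.savez('c_'+n,im=im,d=d)
    P,u,v=cloud(n,d,np.ones((480,640),bool));D=P[:,:2]-[492,-143.5];X=D@hx;Y=D@hy;Z=P[:,2]
    k=(Z>75)&(Z<102)&(abs(X+80)<20)&(abs(Y+50)<20)
    if k.sum(): print(n,'shank',k.sum(),np.percentile(np.c_[X,Y,Z][k],[5,50,95],0).round(1).tolist())
    for x0 in(-92,-88,-84,-80,-76,-72,-68):
        k=(Z>34)&(Z<46)&(abs(X-x0)<2)&(abs(Y+50)<35)
        if k.sum(): print(' x',x0,np.sort(Y[k]).round(1).tolist())
    print(n,[(r['score'],np.round(r['position'],1)) for r in spot_point(n,'holder_notch')],[(r['score'],np.round(r['position'],1)) for r in spot_point(n,'pin')])
a=np.load('c_side.npz')['im'][215:315,230:350];cv2.imwrite('pics/s9.png',cv2.resize(a,None,fx=6,fy=6,interpolation=cv2.INTER_CUBIC))
E
python3 n.py
```

```text
t 16.38 tcp [ 422.3 -206.6  115.4] yaw 99.59 z [ 0. -0. -1.] F [-0.8 -0.2 -1.1] w 15.8
 -> shift mm [ 0.4 -1.  -2.6] turn -0.01
side shank 117 [[-84.2, -56.4, 76.2], [-81.4, -54.4, 86.7], [-75.5, -50.1, 99.2]]
 x -92 [-68.5, -67.7, -67.6, -66.9, -66.5, -65.8, -65.7, -64.6, -64.3, -63.3, -62.9, -62.8, -62.6, -62.5, -60.5, -59.9, -59.2, -58.1, -42.5, -42.1, -41.8, -41.4, -41.3, -40.7, -40.6, -40.6, -39.8, -38.9, -38.0, -37.3, -35.4, -34.2]
 x -88 [-69.2, -68.2, -67.9, -67.8, -67.5, -67.4, -67.3, -66.5, -66.2, -64.9, -64.7, -64.6, -64.0, -63.3, -62.0, -61.8, -60.6, -59.3, -59.2, -57.2, -44.2, -44.2, -44.2, -44.1, -43.8, -43.5, -43.5, -43.4, -43.3, -43.3, -42.3, -41.6, -41.3, -41.2, -41.0, -40.4, -38.3, -38.0, -37.8, -37.6, -37.5, -35.2, -34.8, -34.6, -33.7]
 x -84 [-68.8, -68.6, -68.5, -68.4, -68.4, -68.1, -67.9, -67.8, -67.7, -67.6, -66.1, -65.4, -65.1, -64.9, -63.6, -62.4, -62.0, -61.9, -60.5, -60.0, -58.3, -57.8, -56.3, -55.4, -43.7, -43.7, -43.6, -43.6, -43.3, -42.9, -41.9, -41.9, -41.2, -41.2, -39.8, -38.0, -37.8, -36.2, -36.0, -34.2, -33.1]
 x -80 [-69.7, -69.7, -68.9, -68.6, -68.
[... 889 characters left out ...]
4.5, -44.0, -43.9, -43.4, -42.6, -40.9, -39.1, -38.2, -37.9, -35.7, -35.6, -34.6, -34.5, -33.7]
 x -68 [-69.8, -69.4, -69.1, -68.3, -67.8, -67.7, -67.7, -67.3, -66.5, -66.3, -66.1, -65.1, -64.3, -63.8, -62.3, -62.0, -60.6, -59.5, -58.7, -57.9, -57.3, -55.9, -55.2, -54.8, -54.4, -52.2, -51.8, -51.1, -50.6, -47.9, -47.9, -47.7, -46.8, -45.9, -43.9, -42.5, -42.5, -42.5, -42.0, -42.0, -38.8, -38.7, -37.3, -36.9, -34.6, -33.6, -33.5, -31.5]
side [(0.96, array([ 423.8, -207.3,   40.8]))] [(0.74, array([ 421.3, -206.4,  106.1])), (0.54, array([ 640.8, -167.3,   30.6]))]
top [] [(0.67, array([ 638.7, -166.8,   31.6])), (0.44, array([ 522.2, -315.2,   21.6])), (0.38, array([ 467.3, -294.2,   21.7]))]
```

View pics/s9.png

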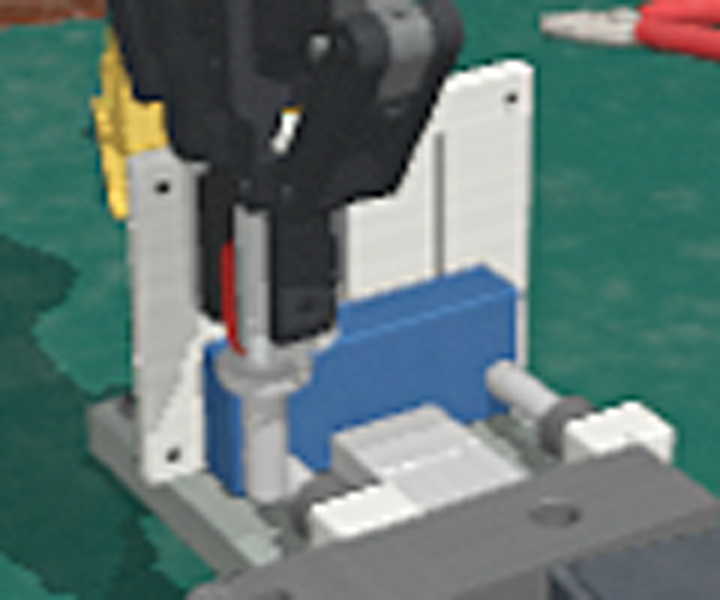

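The prong edges give a notch centre of Y≈−50.1. Fitting the shank's axis in the same camera frame:

```bash
python3 - <<'E'
from h import *
from scipy.optimize import least_squares
z=np.load('c_side.npz');P,u,v=cloud('side',z['d'],np.ones((480,640),bool))
a=np.radians(9.6);hx=np.array([np.cos(a),np.sin(a)]);hy=np.array([-np.sin(a),np.cos(a)])
D=P[:,:2]-[492,-143.5];X=D@hx;Y=D@hy;Z=P[:,2]
for lo,hi in((74,86),(86,98),(74,98)):
    k=(Z>lo)&(Z<hi)&(abs(X+80)<15)&(abs(Y+50)<15)
    r=least_squares(lambda c:np.hypot(X[k]-c[0],Y[k]-c[1])-5,[-80,-50],loss='soft_l1');print(k.sum(),r.x.round(2),np.abs(r.fun).mean().round(2))
o,R=st();T=o['tool_pos'][:2]-np.array([492,-143.5]);print('tcp in holder',T@hx,T@hy)
E
```

```text
59 [-78.63 -50.34] 0.59
52 [-78.69 -50.57] 0.58
111 [-78.67 -50.46] 0.59
t 16.68 tcp [ 422.  -206.5  115.3] yaw 99.61 z [-0.  0. -1.] F [-1.   0.8  0.3] w 15.9
tcp in holder -79.55592421229576 -50.426754335847804
```

>>> {"op": "servo_tool", "data": {"plan": [0.0004, -0.002, 0.01, 0, 0, 0.0004, -0.002, 0.02, 0, 0, 0.0004, -0.002, 0.026, 0, 0, 0.0004, -0.002, 0.03, 0, 0, 0.0004, -0.002, 0.034, 0, 0, 0.0004, -0.002, 0.038, 0, 0, 0.0004, -0.002, 0.042, 0, 0, 0.0004, -0.002, 0.042, 0, 0]}}

```text
clock: 17.35
tool_pos: [419.2, -206.2, 72.4]
ee_rot: [-2.027, -2.398, 0.0]
ft_force: [-0.5, 0.4, -0.1]
grip_width: 16.0
```

No contact: the shank is entering the notch freely. Continuing.

>>> {"op": "servo_tool", "data": {"plan": [0, 0, 0.005, 0, 0, 0, 0, 0.01, 0, 0, 0, 0, 0.014, 0, 0, 0, 0, 0.017, 0, 0, 0, 0, 0.019, 0, 0, 0, 0, 0.02, 0, 0, 0, 0, 0.02, 0, 0]}}

```text
clock: 17.93
tool_pos: [419.5, -206.5, 53.1]
ee_rot: [-2.028, -2.399, 0.0]
ft_force: [-0.1, -0.2, -0.4]
grip_width: 16.1
```

>>> {"op": "servo_tool", "data": {"plan": [0, 0, 0.001, 0, 0, 0, 0, 0.001, 0, 0]}}

```text
clock: 18.1
tool_pos: [419.7, -206.6, 52.4]
ee_rot: [2.028, 2.399, 0.0]
ft_force: [-0.5, 0.4, -0.7]
grip_width: 16.0
```

>>> {"op": "servo_tool", "data": {"plan": [0, 0, 0.001, 0, 0, 0, 0, 0.0015, 0, 0, 0, 0, 0.0015, 0, 0]}}

```text
clock: 18.35
tool_pos: [419.9, -206.7, 51.7]
ee_rot: [2.028, 2.399, 0.0]
ft_force: [-2.0, 1.1, 4.9]
grip_width: 15.8
```

```bash
python3 - <<'E'
from h import *
st();im,d=read_camera('side');cv2.imwrite('pics/s10.png',cv2.resize(im[230:350,230:380],None,fx=5,fy=5,interpolation=cv2.INTER_CUBIC))
E
```

```text
t 18.35 tcp [ 419.9 -206.7   51.7] yaw 99.59 z [ 0. -0. -1.] F [-2.   1.1  4.9] w 15.8
```

The collar is seated: about 5 N of contact at the same TCP height (51.7) as in the bore. Letting go and rising.

>>> {"op": "servo_tool", "data": {"plan": [0, 0, 0, 0, 0.22, 0, 0, 0, 0, 0.26, 0, 0, 0, 0, 0.33, 0, 0, 0, 0, 0.42, 0, 0, 0, 0, 0.45, 0, 0, 0, 0, 0.45], "force": 25}}

```text
clock: 18.9
tool_pos: [419.5, -206.5, 50.7]
ee_rot: [-2.028, -2.399, 0.0]
ft_force: [-0.3, -0.1, -0.1]
grip_width: 38.7
```

>>> {"op": "servo_tool", "data": {"plan": [0, 0, -0.01, 0, 0.45, 0, 0, -0.03, 0, 0.45, 0, 0, -0.06, 0, 0.45, 0, 0, -0.095, 0, 0.45, 0, 0, -0.13, 0, 0.45, 0, 0, -0.165, 0, 0.45, 0, 0, -0.18, 0, 0.45, 0, 0, -0.18, 0, 0.45]}}

```text
clock: 19.57
tool_pos: [421.9, -208.0, 237.4]
ee_rot: [2.021, 2.391, 0.002]
ft_force: [0.2, -0.0, -0.2]
grip_width: 38.2
```

>>> {"op": "servo_tool", "data": {"plan": [0.04, -0.02, -0.02, 0, 0.45, 0.08, -0.04, -0.02, 0, 0.45, 0.12, -0.06, -0.02, 0, 0.45, 0.16, -0.06, -0.02, 0, 0.45, 0.2, -0.06, -0.02, 0, 0.45, 0.24, -0.06, -0.02, 0, 0.45, 0.27, -0.06, -0.02, 0, 0.45, 0.27, -0.06, -0.02, 0, 0.45]}}

```text
clock: 20.23
tool_pos: [313.6, 55.2, 249.9]
ee_rot: [-2.012, -2.41, -0.002]
ft_force: [0.4, -0.7, -0.3]
grip_width: 38.5
```

```bash
python3 c.py; python3 - <<'E'
from h import *
for n in('top','side'):
    for q in('pin','board','tape','holder_notch'): print(n,q,[(round(r['score'],2),np.round(r['position'],1).tolist()) for r in spot_point(n,q)])
a=np.radians(9.6);hx=np.array([np.cos(a),np.sin(a)]);hy=np.array([-np.sin(a),np.cos(a)])
for n in('top','side'):
    z=np.load(f'c_{n}.npz');im=z['im'];hsv=cv2.cvtColor(im,cv2.COLOR_BGR2HSV)
    m=((hsv[...,0]<8)|(hsv[...,0]>172))&(hsv[...,1]>130)
    P,u,v=cloud(n,z['d'],m);D=P[:,:2]-[492,-143.5];X=D@hx;Y=D@hy;k=(abs(X+80)<30)&(abs(Y+50)<30)
    for lo,hi in((46,58),(58,68),(68,80)):
        j=k&(P[:,2]>lo)&(P[:,2]<hi)
        if j.sum()>3: print(n,lo,j.sum(),np.percentile(np.c_[X,Y,P[:,2]][j],[3,50,97],0).round(1).tolist())
E
```

```text
t 20.23 tcp [313.6  55.2 249.9] yaw 100.27 z [-0.001  0.003 -1.   ] F [ 0.4 -0.7 -0.3] w 38.5
top blue (536, [[-38.6, 36.0, 49.7], [2.3, 44.0, 53.0], [43.8, 52.0, 56.0]])
 red (93, [[-87.7, -55.1, 59.7], [-80.4, -47.3, 72.0], [-73.7, -39.8, 75.2]])
 fence (625, [[-44.6, 65.9, 54.7], [1.5, 74.0, 57.9], [48.8, 82.1, 61.6]])
 board (294, [[-55.7, 54.9, 94.7], [26.3, 59.8, 107.6], [58.6, 65.0, 110.7]])
 base (2805, [[-51.2, -95.6, 10.4], [6.2, -7.1, 13.2], [55.9, 100.2, 16.7]])
side blue (491, [[-42.4, 31.2, 45.5], [-2.5, 34.5, 52.7], [41.8, 46.7, 54.8]])
 red (219, [[-89.9, -60.2, 51.6], [-84.2, -56.7, 66.2], [-76.0, -47.5, 74.5]])
 fence (313, [[-48.9, 49.6, 54.1], [-0.7, 52.2, 58.9], [48.6, 54.3, 63.8]])
 board (952, [[-57.8, 50.5, 71.4], [-27.2, 52.5, 91.0], [59.3, 57.2, 108.9]])
 base (776, [[-53.1, -99.5, 10.8], [-40.0, -62.9, 13.7], [40.8, 87.6, 17.6]])
top pin [(0.53, [637.9, -168.1, 32.1]), (0.49, [419.3, -208.9, 43.6]), (0.4, [465.2, -293.4, 20.6])]
top board [(0.83, [486.9, -88.7, 12.1])]
top tape [(0.9, [696.0, 14.7, 1.2]), (0.65, [534.3, 136.0, 4.0])]
top holder_notch [(0.73, [425.7, -206.2, 38.1])]
side pin [(0.89, [642.8, -166.4, 28.7]), (0.7, [420.5, -207.7, 41.6])]
side board []
side tape [(0.65, [699.8, 12.7, -4.9])]
side holder_notch [(0.67, [421.8, -208.1, 40.8])]
top 58 7 [[-82.0, -44.6, 59.6], [-77.3, -40.0, 65.4], [-73.7, -39.4, 67.7]]
top 68 84 [[-87.8, -55.2, 68.7], [-80.8, -47.9, 72.2], [-73.9, -40.9, 75.3]]
side 46 62 [[-90.0, -60.1, 48.5], [-85.5, -57.8, 54.0], [-77.0, -51.6, 57.9]]
side 58 73 [[-90.0, -60.6, 58.4], [-85.1, -58.0, 63.4], [-76.3, -51.6, 67.7]]
side 68 91 [[-89.2, -59.7, 68.3], [-82.1, -54.9, 72.8], [-75.1, -46.3, 75.0]]
```

```bash
python3 -c "
from station import *
print(get_obs()['qd'].round(3) if hasattr(get_obs()['qd'],'round') else get_obs()['qd']); print(finish_job())"
```

```text
[ 0.01  -0.     0.001  0.002 -0.     0.002]
the job is handed in; nothing more can be done
None
```

The board is clamped in the holder with its gold pads on top, and the pin hangs in the notch. I handed the job in at about 21 s of robot time, with the gripper well clear; no verdict was reported.

**What I did**
- **Board:** The servo tool cannot tilt, so I did not pinch the board along its slope as described. I pushed it upright in the rest with the open vertical gripper, pinched the top 25–28 mm and lifted it straight up. I set it on its long edge in the gap, green face towards the fence, and let go.
- **Pin:** I drew the red-knobbed pin straight up and lowered it into the notch until its collar seated, with about 5 N of contact. Then I released it and backed away.

**Last checks**
- **Board:** it stands square, with its top at z ≈ 109 mm, which is the 14 mm base plus 95 mm. It is pressed against the fence.
- **Jaw:** it moved about 11–12 mm towards the fence when the pin came out, consistent with clamping the 10 mm board.
- **Pin:** its knob is upright with its top at about 75 mm. Its holder x is about −81 mm, where −80 was wanted. The network placed its origin within about 7 mm (top camera) and 1.5 mm (side camera) of where it saw the notch.
- **Tape:** it has not moved, within camera accuracy.

**Failed or disagreed**
- The two cameras differ by 2–8 mm in the holder's y, depending on what is measured. I relied on the side camera and the arm's own readings there.
- The side network missed the board's origin at the end.
- My 12-picture viewing limit ran out before the pin was released, so the seated and final states were checked by measurements only.

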